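# Find the packed carton and top it with greyboard for strapping

### The arm

A 6-joint arm with a two-finger parallel gripper is mounted at the origin on the work surface. World frame = base frame: x ahead of the robot, y to its left, z up, the work surface at z = 0. Lengths are in m, angles in rad, forces in N, time in s.
With the tool pointing down it reaches from about 0.425 to 0.95 m from the base axis. Payload 14.7 kg.
Tool frame: the origin (TCP) lies midway between the tips of the shut fingers; the grasp point (between the pads) lies behind it (ctrl.pinch_z is the z of the grasp point in the tool frame, in m); z points along the fingers, y is the line along which they close (so a half turn about z gives the same grasp; the last joint's range is limited). The gripper opens to 85 mm and grips with 20 to 120 N. Pads are 22 mm wide; open, the fingers measure 114 mm over their backs; the gripper's body (76 mm by 85 mm) begins 54 mm behind the grasp point. The pads swing forward as they close: fully open they stand 13 mm farther back than shut.
Start: joints at [-1.266, 0.48, 1.596, -0, 1.065, -0.047], TCP at [0.224, -0.61, 0.201] pointing down, gripper open.
Joint ranges: [-2.75, 2.75], [-0.82, 2.05], [0.23, 2.67], [-1.56, 4.7], [0.09, 2.69], [-2.92, 2.92]. Speed limits (rad/s): [1.89, 1.89, 2.39, 3.01, 3.01, 3.01].

### API

Orientations are given as a unit quaternion [x, y, z, w].
In Python, from station import ctrl, vision, sign_off gives the robot as it stands.
- The arm moves only by the tool move_arm, never from a script. Its argument "moves" is a list of rows, each a list of 7 numbers: the shift along the tool's x, y, z in mm, then the turn, a rotation vector about the tool's x, y, z in degrees, then the closure, from 0 (fully open) to 1 (shut). A call has 1 to 10 rows; each row shifts and turns the commanded pose from where the row before left it, along the tool's axes as they then stand; what a row does not reach is not made up. A row lasts 1/8 s, in which the tool goes at most 62.5 mm and 10.7 degrees, less where a joint would pass 70% of its speed; a pose out of reach is approached as far as the arm can. A call with a gripper value outside its range is refused whole. The fingers move at their own pace and stop on an object; "grip_force" is the grip in N (left out, the last holds). Time passes only in rows, so rows that do not move let the fingers close. It gives the time, the measured TCP pose, the force, the opening and the grip force at its end, in the units of the state.
- ctrl.sense(): the state, without advancing time (a new reading comes with each control period).
- vision.grab_frame(name): name is "side" or "top"; returns the picture (480x640x3 uint8, blue, green, red); there is no depth.
- vision.camera_params(name): a dict with "vfov" (degrees; the focal length in pixels is half the picture's height over the tangent of half this angle, whatever the lens; pixels are square), "cx", "cy" (the principal point, pixels), "k1" (the pictures are not rectified: a ray, as slopes to the right and down, at radius r is drawn at 1 + k1 r^2 times it, then the intrinsics apply), "rvec" (rotation vector, rad) and "tvec" (3), from world to camera coordinates, as OpenCV has them. Camera axes: x right, y down, z forward; pixel columns grow to the right and rows downward; lengths in m; the calibration is good to about 2 mm. A picture is of the moment at which its call begins. camera_params takes no time and is no camera call.
- sign_off(): hands the job in; it is judged then, once.
The state is a dict: "t": time; "qpos": joint angles; "qvel": joint speeds; "effort": joint torques, N m; "tcp_pos": TCP position; "ee_rot": TCP orientation; "force": force on the tool from outside, world axes, zero at the start; "ft_torque": the same for the moment, N m; "finger_gap": finger opening in m; "gripper_force": force on a finger pad.
Only numpy, scipy, OpenCV 4.12 (cv2) and the standard library are available. Lean on these libraries where they do the work, as an engineer would, in place of code of your own. Each camera call takes 0.05 s, during which the arm holds its last target. There are 200 camera calls.

### The job

Only one of the three identical closed cartons has been packed, the others are empty: find the packed one by lifting them to feel the weight, stand it upright in the cardboard dispatch tray, and leave the two empty ones standing where they were. Slide the greyboard card out over the front edge of the trimmer's bed to get hold of it, then lay it flat on top of the packed carton in the tray, centred and lengthwise along it, ready for strapping. Set things down rather than dropping them, and leave everything else on the bench where it is.

Things in the scene. Friction and masses are not known exactly. Their poses are not given: they have to be found in the camera images.
- carton_1: white closed folding carton, 105 (its x) x 52 (its y) x 70 mm high, upright on the bench; origin at the centre of its underside. The three look alike, any may be the packed one: packed it weighs 400 to 530 g, empty 60 to 85 g. Stiff enough to grip firmly across its 52 mm width, where each finger has room
- carton_2: white closed folding carton, 105 (its x) x 52 (its y) x 70 mm high, upright on the bench; origin at the centre of its underside. The three look alike, any may be the packed one: packed it weighs 400 to 530 g, empty 60 to 85 g. Stiff enough to grip firmly across its 52 mm width, where each finger has room
- carton_3: white closed folding carton, 105 (its x) x 52 (its y) x 70 mm high, upright on the bench; origin at the centre of its underside. The three look alike, any may be the packed one: packed it weighs 400 to 530 g, empty 60 to 85 g. Stiff enough to grip firmly across its 52 mm width, where each finger has room
- tray: open cardboard dispatch tray fixed on the bench, 170 x 140 x 32 mm outside (170 along its x), walls and floor 5 mm thick; origin at the centre of its underside, so its inner floor is 5 mm above the origin
- trimmer: lever paper trimmer, fixed: flat grey bed, 300 mm along its x, 200 along y, top 40 mm above the bench; origin at the bed's centre on bench level. Front edge (towards the robot) at x -150, open. 8 mm high rule at x +130 to +146. At y -88 to -125 stand a clear guard and the closed blade arm, 73 mm above the bench; its handle, 90 mm high, reaches to x -266 at y -117. Nothing of it moves
- bed_front (a point): middle of the top front edge of the trimmer's bed, 40 mm above the bench; axes as the trimmer's
- greyboard: stiff greyboard card, 120 x 66 x 3 mm (120 along its x), lying flat on the trimmer's bed, roughly lengthwise to it; slides along with a fingertip pressed on it; about 18 g; too thin to be gripped while it lies flat on the bed; origin at the centre of its underside
- booklets: loose stack of small white booklets, 105 x 70 x 45 mm, standing among the cartons; lower than they are; not to be disturbed; origin about the middle of its underside
- knife: black utility knife lying on the bench, about 145 x 24 x 17 mm; not to be disturbed; origin about the middle of its underside
- folder: cream bone folder (flat creasing tool) lying on the bench, about 140 x 22 x 5 mm; not to be disturbed; origin about the middle of its underside
- tape_roll: roll of brown packing tape lying flat, 100 mm across, 48 mm high; not to be disturbed; origin about the middle of its underside
- stapler: black desk stapler, about 140 x 32 x 60 mm; not to be disturbed; origin about the middle of its underside
Not all that is in view belongs to the job. What is shaped like the greyboard but yellow is not meant.

How it is judged:
On the way:
1. the greyboard lies on the trimmer's bed and has been slid so far that it overhangs the bed's front edge by at least 20 mm (x of greyboard in the frame of trimmer between -0.165 and -0.11 m and y of greyboard in the frame of trimmer between -0.09 and 0.09 m and z of greyboard in the frame of trimmer between 0.036 and 0.045 m and angle between greyboard's own z axis and vertical below 0.1 rad), for 0.2 s.
At the end, for the whole second after the job is handed in: The packed carton stands upright on the tray's floor with its weight on it (over 2.5 N); the greyboard lies flat on its top, centres within 20 mm, lengthwise within 0.22 rad; both empty cartons stand on the bench within 50 mm of where they started; all at rest (((z of carton_1 in the frame of tray between 0.001 and 0.011 m and x of carton_1 in the frame of tray between -0.08 and 0.08 m and y of carton_1 in the frame of tray between -0.065 and 0.065 m and contact force between carton_1 and tray above 2.5 N and angle between each of carton_1, greyboard's own z axis and vertical below 0.08 rad and linear speed of each of carton_1, greyboard, carton_2, carton_3 below 0.03 m/s and horizontal distance between greyboard and carton_1 below 0.02 m and z of greyboard in the frame of carton_1 between 0.066 and 0.075 m and angle between the x axis of greyboard and the x axis of carton_1, either way round below 0.22 rad and angle between each of carton_2, carton_3's own z axis and vertical below 0.1 rad and height (world z) of each of carton_2, carton_3 below 0.006 m and distance of each of carton_2, carton_3 from where it was at the start of the episode below 0.05 m) or (z of carton_2 in the frame of tray between 0.001 and 0.011 m and x of carton_2 in the frame of tray between -0.08 and 0.08 m and y of carton_2 in the frame of tray between -0.065 and 0.065 m and contact force between carton_2 and tray above 2.5 N and angle between each of carton_2, greyboard's own z axis and vertical below 0.08 rad and linear speed of each of carton_2, greyboard, carton_1, carton_3 below 0.03 m/s and horizontal distance between greyboard and carton_2 below 0.02 m and z of greyboard in the frame of carton_2 between 0.066 and 0.075 m and angle between the x axis of greyboard and the x axis of carton_2, either way round below 0.22 rad and angle between each of carton_1, carton_3's own z axis and vertical below 0.1 rad and height (world z) of each of carton_1, carton_3 below 0.006 m and distance of each of carton_1, carton_3 from where it was at the start of the episode below 0.05 m) or (z of carton_3 in the frame of tray between 0.001 and 0.011 m and x of carton_3 in the frame of tray between -0.08 and 0.08 m and y of carton_3 in the frame of tray between -0.065 and 0.065 m and contact force between carton_3 and tray above 2.5 N and angle between each of carton_3, greyboard's own z axis and vertical below 0.08 rad and linear speed of each of carton_3, greyboard, carton_1, carton_2 below 0.03 m/s and horizontal distance between greyboard and carton_3 below 0.02 m and z of greyboard in the frame of carton_3 between 0.066 and 0.075 m and angle between the x axis of greyboard and the x axis of carton_3, either way round below 0.22 rad and angle between each of carton_1, carton_2's own z axis and vertical below 0.1 rad and height (world z) of each of carton_1, carton_2 below 0.006 m and distance of each of carton_1, carton_2 from where it was at the start of the episode below 0.05 m))); the robot touches nothing.
It fails at once if a carton is tipped over (angle between any of carton_1, carton_2, carton_3's own z axis and vertical above 0.6 rad).
It fails at once if a carton is dropped (falls or flies faster than 0.6 m/s with no finger on it) ((linear speed of carton_1 above 0.6 m/s and contact force between the fingers and carton_1 below 0.05 N) or (linear speed of carton_2 above 0.6 m/s and contact force between the fingers and carton_2 below 0.05 N) or (linear speed of carton_3 above 0.6 m/s and contact force between the fingers and carton_3 below 0.05 N)).
It fails at once if the greyboard is dropped (falls faster than 0.6 m/s with no finger on it) (linear speed of greyboard above 0.6 m/s and contact force between the fingers and greyboard below 0.05 N).
It fails at once if one of the other loose things on the bench (booklets, knife, bone folder, tape roll, stapler) is shifted by more than 40 mm (distance of any of booklets, knife, folder, tape_roll, stapler from where it was at the start of the episode above 0.04 m).
It also fails if it takes over 72 s, if anything falls off the work surface, if the arm or the gripper's body presses on something with over 40 N, if the wrist force passes 120 N, or if a joint passes its speed limit or range.

## Working session

There is one attempt and no reset: what is moved stays moved. The work goes in short steps, Python scripts to look and compute and a tool call to move; the robot and the scene stay as the last step left them, time stands still between calls to the robot, and variables do not carry over. Pictures are saved under pics/ and viewed, at most 10 in all, crops included, and the job is handed in when it is done.

Besides the shell and the picture viewer there is one more tool, called after "Emit:" as name(argument=value, ...), one argument or row to a line, values as JSON. move_arm: Moves the arm, as the interface text tells. Its arguments: {"type":"object","properties":{"moves":{"type":"array"},"grip_force":{"type":"number"}},"required":["moves"]}

```bash
mkdir -p pics; ls; cat > h.py <<'E'
import numpy as np, cv2
from station import ctrl, vision, sign_off
def cam(n):
    p=vision.camera_params(n); R=cv2.Rodrigues(np.array(p['rvec'],float))[0]; t=np.array(p['tvec'],float).ravel()
    f=240/np.tan(np.radians(p['vfov'])/2); return p,R,t,f
def ray(n,u,v):
    p,R,t,f=cam(n); d=np.array([(u-p['cx'])/f,(v-p['cy'])/f]); s=d.copy()
    for _ in range(20): s=d/(1+p['k1']*(s@s))
    return -R.T@t, R.T@np.array([s[0],s[1],1])
def onz(n,u,v,z):
    o,d=ray(n,u,v); return o+d*(z-o[2])/d[2]
def proj(n,X):
    p,R,t,f=cam(n); c=R@np.array(X)+t; s=c[:2]/c[2]; s=s*(1+p['k1']*(s@s)); return s*f+[p['cx'],p['cy']]
def tri(n1,a,n2,b):
    o1,d1=ray(n1,*a);o2,d2=ray(n2,*b)
    A=np.stack([d1,-d2],1);k=np.linalg.lstsq(A,o2-o1,rcond=None)[0]
    P,Q=o1+k[0]*d1,o2+k[1]*d2; return (P+Q)/2,np.linalg.norm(P-Q)
E
python3 - <<'E'
from h import *
for n in('side','top'):
    cv2.imwrite(f'pics/{n}0.png',vision.grab_frame(n)); print(n,vision.camera_params(n),(-cam(n)[1].T@cam(n)[2]))
s=ctrl.sense();print(s,ctrl.pinch_z)
E
```

```text
pics
side {'vfov': 48.873439130499065, 'cx': 318.6585430420219, 'cy': 239.2059129249824, 'k1': -0.003077879625847948, 'rvec': array([ 2.42093454, -0.15873232,  0.06686785]), 'tvec': array([-0.52594242,  0.18495148,  1.2001452 ])} [ 0.42980455 -0.71203974  1.02929026]
top {'vfov': 45.3538697805406, 'cx': 318.3605023126292, 'cy': 234.30034423198677, 'k1': -0.018193895257582488, 'rvec': array([ 2.21680564, -2.17694684,  0.06263291]), 'tvec': array([0.12443329, 0.54497009, 1.52409327])} [0.46180183 0.14044202 1.54995208]
{'t': 0.1, 'qpos': array([-1.26560254e+00,  4.80762649e-01,  1.59680756e+00, -1.43277824e-05,
        1.06508411e+00, -4.66173321e-02]), 'qvel': array([ 0.00036314, -0.00209134, -0.0020826 , -0.00189287,  0.00011881,
        0.00103562]), 'effort': array([ 4.39093201e-04, -9.52258515e+01, -4.31042397e+01, -4.99585099e-05,
        5.33492814e-03, -7.75685862e-06]), 'tcp_pos': array([ 0.22387511, -0.60981035,  0.20054201]), 'ee_rot': array([ 9.84567723e-01,  1.75003189e-01, -7.46522965e-05, -5.25593512e-04]), 'force': array([-0.38661976,  0.51516856, -0.14255439]), 'ft_torque': array([-0.01401593, -0.01431432,  0.02109678]), 'gripper_force': 0.0, 'finger_gap': 0.08541495374710736} -0.0187
```

View pics/side0.png

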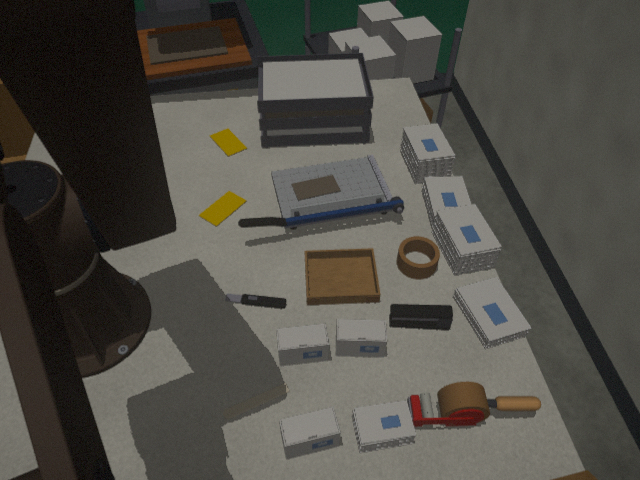

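View pics/top0.png

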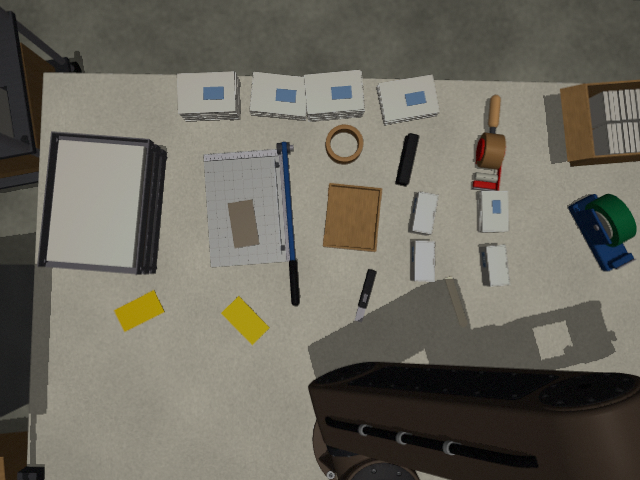

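The side view shows cartons at about (303,343), (361,337) and (310,432), the tray at (342,276) and the greyboard at (316,187). The top view shows cartons at (424,213), (424,261) and (495,265), the tray at (352,217) and the greyboard at (244,223). I'll measure these next.

```bash
cat > m.py <<'E'
from h import *
def seg(img,seed,tol):
    m=np.zeros((482,642),np.uint8)
    im=cv2.GaussianBlur(img,(3,3),0)
    cv2.floodFill(im,m,seed,255,(tol,)*3,(tol,)*3,4|(255<<8)|cv2.FLOODFILL_FIXED_RANGE|cv2.FLOODFILL_MASK_ONLY)
    m=cv2.morphologyEx(m[1:-1,1:-1],cv2.MORPH_CLOSE,np.ones((5,5),np.uint8))
    c=max(cv2.findContours(m,0,2)[0],key=cv2.contourArea); return c
def box(n,seed,tol,z,img):
    c=seg(img,seed,tol)
    P=np.array([onz(n,u+0.0,v+0.0,z)[:2] for u,v in c[:,0].astype(float)],np.float32)
    (x,y),(w,h),a=cv2.minAreaRect(P*1000)
    if w<h: w,h,a=h,w,a+90
    return np.round([x,y,w,h,(a+90)%180-90],1), cv2.minAreaRect(c)[0]
E
python3 - <<'E'
from m import *
I={n:vision.grab_frame(n) for n in('top','side')}
S={'A':((427,205),(370,331),.07,18),'B':((424,252),(300,333),.07,18),'C':((495,258),(310,422),.07,18),
'card':((244,223),(318,188),.043,18),'tray':((352,217),(342,275),.005,25),}
for k,(t,s,z,tol) in S.items():
    a=box('top',t,tol,z,I['top']);b=box('side',s,tol,z,I['side'])
    print(k,a,b, 'tri',tri('top',a[1],'side',b[1]))
for n in I:
    g=I[n]
    print(n,[list(map(int,g[v,u])) for u,v in ([(427,205),(400,205),(424,252),(495,258)] if n=='top' else [(303,333),(361,327),(310,422)])])
a=cv2.resize(I['top'][120:310,190:530],None,fx=2.2,fy=2.2,interpolation=2)
b=cv2.resize(I['side'][150:470,190:530],None,fx=1.8,fy=1.8,interpolation=2)
cv2.imwrite('pics/a.png',a);cv2.imwrite('pics/b.png',b)
E
```

```text
A (array([ 602.5, -141.5,  100.6,   48.7,   -9.4]), (425.3586730957031, 212.0623779296875)) (array([ 517.8,  159.3, 1244.1,  884.6,   89.2]), (320.65728759765625, 291.197998046875)) tri (array([ 0.55433687, -0.11788711,  0.18827855]), np.float64(0.07331701027245019))
B (array([ 475.9, -141.3,   97.9,   46.6,    1. ]), (425.0, 261.0)) (array([ 525.6,  165.2, 1223.5,  869.1,   89.2]), (321.62506103515625, 264.8372497558594)) tri (array([ 0.49697843, -0.10835963,  0.25841608]), np.float64(0.046236174023695994))Traceback (most recent call last):
  File "<stdin>", line 6, in <module>
  File "m.py", line 10, in box
    P=np.array([onz(n,u+0.0,v+0.0,z)[:2] for u,v in c[:,0].astype(float)],np.float32)
                ~~~^^^^^^^^^^^^^^^^^
  File "h.py", line 11, in onz
    o,d=ray(n,u,v); return o+d*(z-o[2])/d[2]
        ~~~^^^^^^^
  File "h.py", line 7, in ray
    p,R,t,f=cam(n); d=np.array([(u-p['cx'])/f,(v-p['cy'])/f]); s=d.copy()
            ~~~^^^
  File "h.py", line 4, in cam
    p=vision.camera_params(n); R=cv2.Rodrigues(np.array(p['rvec'],float))[0]; t=np.array(p['tvec'],float).ravel()
ValueError: time passes only in moves, steps and waits
```

```bash
sed -i 's/^def cam/import functools\n@functools.lru_cache\ndef cam/' h.py
python3 - <<'E'
from m import *
I={n:vision.grab_frame(n) for n in('top','side')}
S={'A':((427,205),(361,327),.07,18,9),'B':((424,252),(303,333),.07,18,9),'C':((495,258),(310,422),.07,14,9),
'card':((244,223),(318,188),.043,18,18),'tray':((352,217),(342,275),.005,25,25),}
for k,(t,s,z,tol,t2) in S.items():
    a=box('top',t,tol,z,I['top']);b=box('side',s,t2,z,I['side'])
    print(k,a,b, 'tri',tri('top',a[1],'side',b[1]))
for n in I:
    g=I[n]
    print(n,[list(map(int,g[v,u])) for u,v in ([(427,205),(400,205),(424,252),(495,258)] if n=='top' else [(303,333),(361,327),(310,422),(340,390),(250,330)])])
a=cv2.resize(I['top'][120:310,190:530],None,fx=2.2,fy=2.2,interpolation=2)
b=cv2.resize(I['side'][150:470,190:530],None,fx=1.8,fy=1.8,interpolation=2)
cv2.imwrite('pics/a.png',a);cv2.imwrite('pics/b.png',b)
E
```

```text
A (array([ 602.5, -141.5,  100.6,   48.5,   -9.2]), (425.38507080078125, 212.06639099121094)) (array([ 604.4, -142.6,  106.6,   51. ,   -7.4]), (362.0, 328.5)) tri (array([ 0.6029048 , -0.14186979,  0.06851425]), np.float64(0.0007574999345819964))
B (array([ 475.8, -140. ,   97.9,   49.1,    1. ]), (424.5, 261.0)) (array([ 4.745e+02, -1.421e+02,  1.007e+02,  4.860e+01, -3.000e-01]), (301.1950988769531, 335.2560729980469)) tri (array([ 0.47524687, -0.14078653,  0.06726558]), np.float64(0.00108357105662506))
C (array([ 468. , -329.7,  102.8,   46.4,    6.1]), (497.64794921875, 265.405517578125)) (array([ 467.7, -331.9,   98.8,   48.7,    6.3]), (308.8477783203125, 424.80963134765625)) tri (array([ 0.46772523, -0.33082104,  0.0664353 ]), np.float64(5.0891237987959056e-05))
card (array([566.9, 332.8, 118.9,  66.1,  10.8]), (243.10812377929688, 223.14865112304688)) (array([565.3, 325.1, 119.6,  68.4,   9.8]), (315.5726318359375, 187.33567810058594)) tri (array([0.56703731, 0.33393901, 0.03394773]), np.float64(0.000859226297576342))
tray (array([592.1,  44.5, 172.5, 144.1,  -4.7]), (351.9596862792969, 216.919189453125)) (array([593. ,  59.7, 174. , 145.5,  -4.5]), (341.6975402832031, 272.7417297363281)) tri (array([0.59140179, 0.04530863, 0.02043494]), np.float64(0.001965316678351205))
top [[164, 169, 167], [133, 147, 150], [169, 169, 169], [161, 169, 167]]
side [[131, 138, 142], [131, 137, 140], [130, 137, 137], [117, 126, 129], [70, 76, 76]]
```

View pics/a.png

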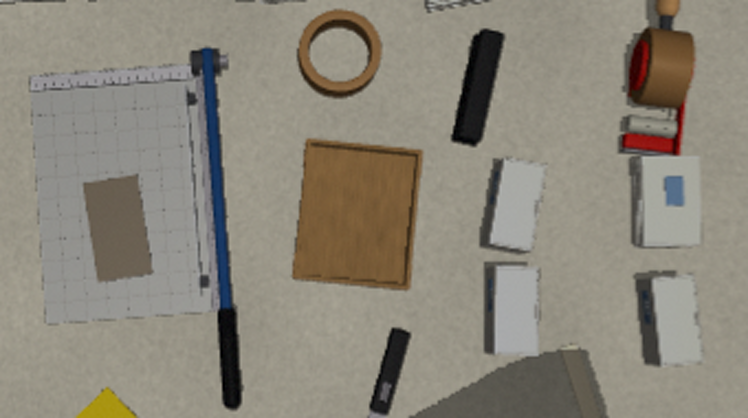

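View pics/b.png

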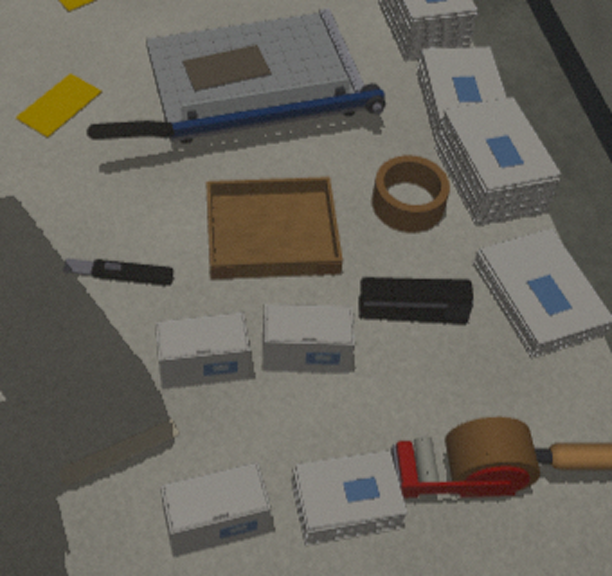

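The top crop shows all five things cleanly. Carton poses (mm, deg), heights from triangulation 66–69 mm against the given 70:

| Carton | x | y | yaw |
|---|---|---|---|
| A | 603 | −142 | −8 |
| B | 475 | −141 | 0.5 |
| C | 468 | −331 | 6 |

In the side crop, all three have clear flanks for the fingers. I'll start with C.

```bash
cat > go.py <<'E'
from h import *
import sys
from scipy.spatial.transform import Rotation as Ro
s=ctrl.sense(); p=s['tcp_pos']; R=Ro.from_quat(s['ee_rot'])
yaw=np.degrees(np.arctan2(*R.as_matrix()[[1,0],0])); tilt=np.degrees(np.arccos(-R.as_matrix()[2,2]))
print('tcp',p.round(4),'yaw %.1f tilt %.2f'%(yaw,tilt),'F',s['force'].round(2),'gap %.4f gf %.1f t %.2f'%(s['finger_gap'],s['gripper_force'],s['t']),'q',s['qpos'].round(2))
for a in sys.argv[1:]:
    x,y,z,w=map(float,a.split(',')); d=Ro.from_euler('z',w,degrees=True)*Ro.from_euler('x',180,degrees=True)
    print(a,'turn z %.1f'%(yaw-w),'then shift',(d.inv().apply(np.array([x,y,z])-p)*1000).round(1)); p=np.array([x,y,z]);yaw=w
E
python3 go.py .468,-.331,.13,6 .468,-.331,.022,6
python3 - <<'E'
from h import *
P={k:onz('top',190+a/2.2,120+b/2.2,.04) for k,(a,b) in dict(FL=(46,323),FR=(213,312),BL=(32,88)).items()}
print(P); e=P['FL']-P['FR']; y=e[:2]/np.linalg.norm(e[:2]); yaw=np.degrees(np.arctan2(-y[0],y[1])); b=P['BL']-P['FL'];print(yaw,np.degrees(np.arctan2(b[1],b[0])),np.linalg.norm(e))
E
```

```text
tcp [ 0.2239 -0.61    0.2009] yaw 20.2 tilt 0.03 F [0.01 0.78 0.76] gap 0.0856 gf 0.0 t 0.30 q [-1.27  0.48  1.6  -0.    1.07 -0.05]
.468,-.331,.13,6 turn z 14.2 then shift [ 271.9 -252.    70.9]
.468,-.331,.022,6 turn z 0.0 then shift [  0.  -0. 108.]
{'FL': array([0.4506705 , 0.41477881, 0.04      ]), 'FR': array([0.46740859, 0.21589864, 0.04      ]), 'BL': array([0.73292097, 0.43958479, 0.04      ])}
4.810773849945346 5.022615293949927 0.1995832742926901
```

Emit:
move_arm(
  moves=[
    [0,0,0,0,0,7.1,0],
    [0,0,0,0,0,7.1,0],
    [45,-42,10,0,0,0,0],
    [45,-42,10,0,0,0,0],
    [45,-42,10,0,0,0,0],
    [45,-42,10,0,0,0,0],
    [45,-42,10,0,0,0,0],
    [47,-42,10,0,0,0,0],
    [0,0,11,0,0,0,0],
    [0,0,0,0,0,0,0],
  ],
  grip_force=40,
)

```text
t: 1.55
tcp_pos: [0.4671, -0.3319, 0.1296]
ee_rot: [0.999, 0.053, -0.001, -0.0]
force: [0.3, 0.2, 0.4]
finger_gap: 0.0854
gripper_force: 0.0
```

```bash
python3 go.py .468,-.331,.022,6
```

```text
tcp [ 0.4671 -0.3319  0.1296] yaw 6.0 tilt 0.08 F [0.32 0.19 0.44] gap 0.0854 gf 0.0 t 1.55 q [-0.67  0.46  1.85 -0.    0.84  0.8 ]
.468,-.331,.022,6 turn z 0.0 then shift [  1.   -0.8 107.6]
```

Emit:
move_arm(
  moves=[
    [1,-1,40,0,0,0,0],
    [0,0,40,0,0,0,0],
    [0,0,27,0,0,0,0],
    [0,0,0,0,0,0,0],
    [0,0,0,0,0,0,0.6],
    [0,0,0,0,0,0,0.6],
    [0,0,0,0,0,0,0.6],
    [0,0,0,0,0,0,0.6],
  ],
)

```text
t: 2.55
tcp_pos: [0.4689, -0.3318, 0.0249]
ee_rot: [0.999, 0.052, 0.001, 0.001]
force: [-2.9, 0.6, 8.4]
finger_gap: 0.0509
gripper_force: 40.7
```

```bash
python3 go.py
```

```text
tcp [ 0.4689 -0.3318  0.0249] yaw 6.0 tilt 0.12 F [-2.88  0.57  8.37] gap 0.0509 gf 40.7 t 2.55 q [-0.67  0.61  1.91 -0.    0.62  0.8 ]
```

Emit:
move_arm(
  moves=[
    [0,0,-6,0,0,0,0.6],
    [0,0,-8,0,0,0,0.6],
    [0,0,-8,0,0,0,0.6],
    [0,0,0,0,0,0,0.6],
    [0,0,0,0,0,0,0.6],
    [0,0,0,0,0,0,0.6],
  ],
)

```text
t: 3.3
tcp_pos: [0.4682, -0.331, 0.045]
ee_rot: [0.999, 0.052, -0.0, -0.0]
force: [0.0, -0.1, -5.1]
finger_gap: 0.0508
gripper_force: 43.4
```

```bash
python3 go.py
```

```text
tcp [ 0.4682 -0.331   0.045 ] yaw 6.0 tilt 0.03 F [ 0.05 -0.1  -5.07] gap 0.0508 gf 43.4 t 3.30 q [-0.67  0.58  1.9   0.    0.66  0.8 ]
```

Carton C pulls with about 5 N, so it is the packed one and the other two can stay untouched. I'll lift it clear and carry it to the tray.

Emit:
move_arm(
  moves=[
    [0,0,-25,0,0,0,0.6],
    [0,0,-35,0,0,0,0.6],
    [0,0,-35,0,0,5,0.6],
    [0,0,-10,0,0,5.6,0.6],
    [0,0,0,0,0,0,0.6],
  ],
)

```text
t: 3.92
tcp_pos: [0.4687, -0.3314, 0.1509]
ee_rot: [0.999, -0.04, 0.001, 0.0]
force: [0.6, 0.2, -5.2]
finger_gap: 0.0509
gripper_force: 44.5
```

```bash
python3 go.py .590,.046,.145,-4.6 .590,.046,.035,-4.6
```

```text
tcp [ 0.4687 -0.3314  0.1509] yaw -4.6 tilt 0.07 F [ 0.61  0.17 -5.24] gap 0.0509 gf 44.5 t 3.92 q [-0.67  0.43  1.83  0.    0.88  0.98]
.590,.046,.145,-4.6 turn z -0.0 then shift [  90.6 -385.9    5.9]
.590,.046,.035,-4.6 turn z 0.0 then shift [  0.  -0. 110.]
```

Emit:
move_arm(
  moves=[
    [5,-20,0,0,0,0,0.6],
    [10,-42,0,0,0,0,0.6],
    [10,-42,0,0,0,0,0.6],
    [10,-45,0,0,0,0,0.6],
    [10,-45,0,0,0,0,0.6],
    [10,-45,0,0,0,0,0.6],
    [10,-45,0,0,0,0,0.6],
    [10,-42,0,0,0,0,0.6],
    [10,-40,0,0,0,0,0.6],
    [5,-20,0,0,0,0,0.6],
  ],
)

```text
t: 5.18
tcp_pos: [0.5889, 0.0489, 0.1492]
ee_rot: [0.999, -0.039, -0.001, -0.0]
force: [-0.4, -1.5, -5.2]
finger_gap: 0.0511
gripper_force: 45.7
```

Emit:
move_arm(
  moves=[
    [0,0,10,0,0,0,0.6],
    [0,0,25,0,0,0,0.6],
    [0,0,25,0,0,0,0.6],
    [0,0,15,0,0,0,0.6],
    [0,0,10,0,0,0,0.6],
    [0,0,0,0,0,0,0.6],
  ],
)

```text
t: 5.92
tcp_pos: [0.589, 0.046, 0.0648]
ee_rot: [0.999, -0.041, -0.0, 0.0]
force: [0.8, -0.8, -4.0]
finger_gap: 0.0509
gripper_force: 45.6
```

```bash
python3 - <<'E'
import runpy
from h import *
cv2.imwrite('pics/c.png',cv2.resize(np.hstack([vision.grab_frame('side')[180:400,200:480],vision.grab_frame('top')[130:350,270:480]]),None,fx=1.6,fy=1.6))
E
python3 go.py .590,.046,.145,-4.6
```

```text
tcp [0.5897 0.0462 0.0658] yaw -4.6 tilt 0.04 F [ 0.07 -0.26 -4.46] gap 0.0512 gf 45.6 t 6.03 q [ 0.03  0.56  1.85 -0.    0.73  1.68]
.590,.046,.145,-4.6 turn z -0.0 then shift [  0.3   0.1 -79.2]
```

View pics/c.png

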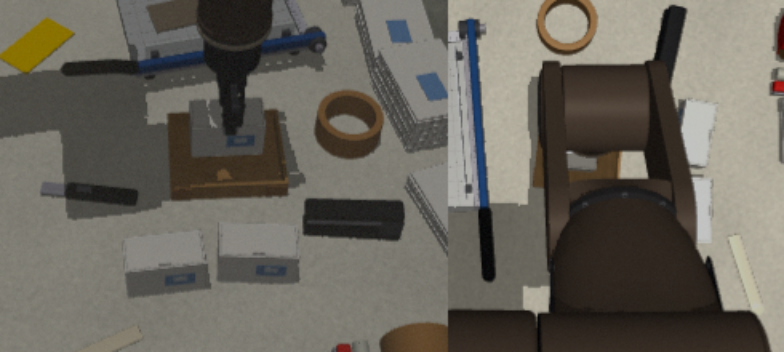

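The carton hangs over the tray, straight and clear of the walls. The side view shows it at about (225,127). I'll lower it gently until it touches.

Emit:
move_arm(
  moves=[
    [0,0,16,0,0,0,0.6],
    [0,0,12,0,0,0,0.6],
    [0,0,5,0,0,0,0.6],
    [0,0,0,0,0,0,0.6],
  ],
)

```text
t: 6.52
tcp_pos: [0.589, 0.0463, 0.0317]
ee_rot: [0.999, -0.041, -0.001, 0.0]
force: [0.6, 0.1, -3.9]
finger_gap: 0.0507
gripper_force: 45.6
```

Emit:
move_arm(
  moves=[
    [0,0,2,0,0,0,0.6],
    [0,0,0,0,0,0,0.6],
  ],
)

```text
t: 6.78
tcp_pos: [0.5895, 0.0463, 0.0305]
ee_rot: [0.999, -0.041, 0.0, -0.0]
force: [0.2, 0.3, -5.6]
finger_gap: 0.0511
gripper_force: 45.6
```

Emit:
move_arm(
  moves=[
    [0,0,2,0,0,0,0.6],
    [0,0,0,0,0,0,0.6],
  ],
)

```text
t: 7.02
tcp_pos: [0.5899, 0.0464, 0.0296]
ee_rot: [0.999, -0.04, 0.001, -0.0]
force: [-4.9, 3.3, 16.1]
finger_gap: 0.0511
gripper_force: 48.1
```

Emit:
move_arm(
  moves=[
    [0,0,2,0,0,0,0.6],
    [0,0,0,0,0,0,0.6],
  ],
)

```text
t: 7.28
tcp_pos: [0.5903, 0.047, 0.0288]
ee_rot: [0.999, -0.04, 0.001, -0.0]
force: [-9.6, 7.0, 36.6]
finger_gap: 0.0506
gripper_force: 51.4
```

Emit:
move_arm(
  moves=[
    [0,0,-3,0,0,0,0.6],
    [0,0,0,0,0,0,0],
    [0,0,0,0,0,0,0],
    [0,0,0,0,0,0,0],
    [0,0,-30,0,0,0,0],
    [0,0,-50,0,0,0,0],
    [0,0,-50,0,0,0,0],
    [0,0,-40,0,0,0,1],
    [0,0,0,0,0,0,1],
  ],
  grip_force=20,
)

```text
t: 8.4
tcp_pos: [0.5913, 0.0463, 0.2025]
ee_rot: [0.999, -0.041, 0.003, -0.0]
force: [0.6, 0.5, 0.0]
finger_gap: 0.0515
gripper_force: 0.0
```

```bash
python3 go.py .567,.333,.17,10 .567,.333,.06,10
```

```text
tcp [0.5913 0.0463 0.2025] yaw -4.6 tilt 0.32 F [0.57 0.46 0.03] gap 0.0515 gf 0.0 t 8.40 q [ 0.03  0.4   1.73 -0.    1.01  1.68]
.567,.333,.17,10 turn z -14.6 then shift [  25.8 -286.6   32.5]
.567,.333,.06,10 turn z 0.0 then shift [  0.  -0. 110.]
```

Emit:
move_arm(
  moves=[
    [0,0,0,0,0,-4.8,1],
    [0,0,0,0,0,-4.8,1],
    [4,-48,0,0,0,0,1],
    [4,-48,0,0,0,0,1],
    [4,-48,0,0,0,0,1],
    [4,-48,0,0,0,0,1],
    [4,-48,10,0,0,0,1],
    [4,-48,20,0,0,0,1],
    [0,0,40,0,0,0,1],
    [0,0,0,0,0,0,1],
  ],
)

```text
t: 9.65
tcp_pos: [0.5856, 0.3343, 0.1253]
ee_rot: [0.999, 0.044, -0.003, 0.002]
force: [-0.5, 0.1, 0.3]
finger_gap: -0.0002
gripper_force: 0.0
```

```bash
python3 go.py .587,.336,.06,4.9
python3 - <<'E'
from h import *
cv2.imwrite('pics/d.png',cv2.resize(np.hstack([vision.grab_frame('side')[130:400,200:480]]),None,fx=2,fy=2))
E
```

```text
tcp [0.5856 0.3343 0.1253] yaw 5.0 tilt 0.42 F [-0.53  0.14  0.28] gap -0.0002 gf 0.0 t 9.65 q [ 0.47  0.59  1.6  -0.    0.96  1.96]
.587,.336,.06,4.9 turn z 0.1 then shift [ 1.6 -1.5 65.3]
```

View pics/d.png

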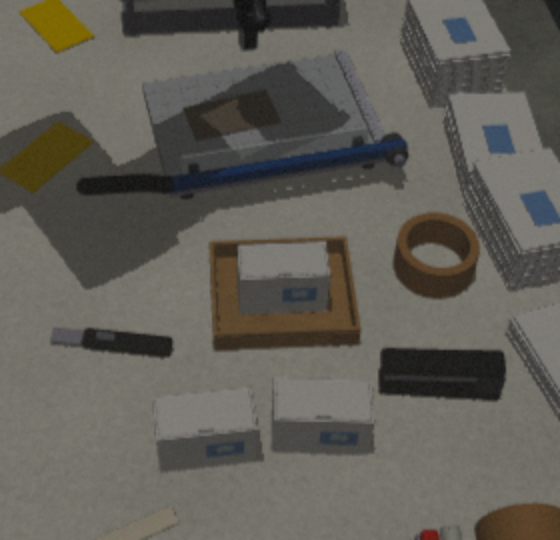

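The carton stands in the tray, with its lid centre at about (284,262) in this crop. The shut fingers are above the card. I'll go down onto it now.

Emit:
move_arm(
  moves=[
    [1,-1,40,0,0,0,1],
    [0,0,30,0,0,0,1],
    [0,0,8,0,0,0,1],
    [0,0,0,0,0,0,1],
  ],
)

```text
t: 10.2
tcp_pos: [0.59, 0.3361, 0.0524]
ee_rot: [0.999, 0.043, 0.0, -0.0]
force: [0.3, 0.2, -0.5]
finger_gap: 0.0
gripper_force: 0.0
```

Emit:
move_arm(
  moves=[
    [0,0,2,0,0,0,1],
    [0,0,0,0,0,0,1],
  ],
)

```text
t: 10.45
tcp_pos: [0.5898, 0.3366, 0.0504]
ee_rot: [0.999, 0.043, 0.001, -0.0]
force: [0.3, 0.5, -0.5]
finger_gap: -0.0003
gripper_force: 0.0
```

Emit:
move_arm(
  moves=[
    [0,0,4,0,0,0,1],
    [0,0,2,0,0,0,1],
    [0,0,0,0,0,0,1],
  ],
)

```text
t: 10.82
tcp_pos: [0.5891, 0.3363, 0.043]
ee_rot: [0.999, 0.043, -0.0, 0.0]
force: [1.2, 0.2, -0.3]
finger_gap: 0.0001
gripper_force: 0.0
```

Emit:
move_arm(
  moves=[
    [0,0,2,0,0,0,1],
    [0,0,0,0,0,0,1],
  ],
)

```text
t: 11.08
tcp_pos: [0.5892, 0.3363, 0.0411]
ee_rot: [0.999, 0.043, -0.0, 0.0]
force: [-0.2, -1.3, -0.4]
finger_gap: 0.0001
gripper_force: 0.0
```

Emit:
move_arm(
  moves=[
    [0,0,1,0,0,0,1],
    [0,0,0,0,0,0,1],
  ],
)

```text
t: 11.32
tcp_pos: [0.5892, 0.3363, 0.0402]
ee_rot: [0.999, 0.043, -0.0, 0.0]
force: [-0.4, -0.5, 0.2]
finger_gap: 0.0001
gripper_force: 0.0
```

Emit:
move_arm(
  moves=[
    [0,0,1,0,0,0,1],
    [0,0,0,0,0,0,1],
  ],
)

```text
t: 11.58
tcp_pos: [0.5892, 0.3363, 0.0392]
ee_rot: [0.999, 0.043, -0.0, 0.0]
force: [-0.2, 1.1, 0.1]
finger_gap: 0.0
gripper_force: 0.0
```

Emit:
move_arm(
  moves=[
    [0,0,1,0,0,0,1],
    [0,0,0,0,0,0,1],
  ],
)

```text
t: 11.82
tcp_pos: [0.5892, 0.3363, 0.0382]
ee_rot: [0.999, 0.043, -0.0, 0.0]
force: [1.6, -0.3, -0.7]
finger_gap: 0.0001
gripper_force: 0.0
```

Emit:
move_arm(
  moves=[
    [0,0,1,0,0,0,1],
    [0,0,0,0,0,0,1],
  ],
)

```text
t: 12.08
tcp_pos: [0.5892, 0.3363, 0.0372]
ee_rot: [0.999, 0.043, -0.0, 0.0]
force: [-0.1, -0.1, -0.4]
finger_gap: -0.0002
gripper_force: 0.0
```

```bash
python3 - <<'E'
from h import *
I=vision.grab_frame('side')
cv2.imwrite('pics/e.png',cv2.resize(I[140:260,240:420],None,fx=4,fy=4,interpolation=2))
print(proj('side',ctrl.sense()['tcp_pos']),proj('top',ctrl.sense()['tcp_pos']))
E
```

```text
[323.66543346 185.13155694] [242.23854029 214.82227758]
```

View pics/e.png

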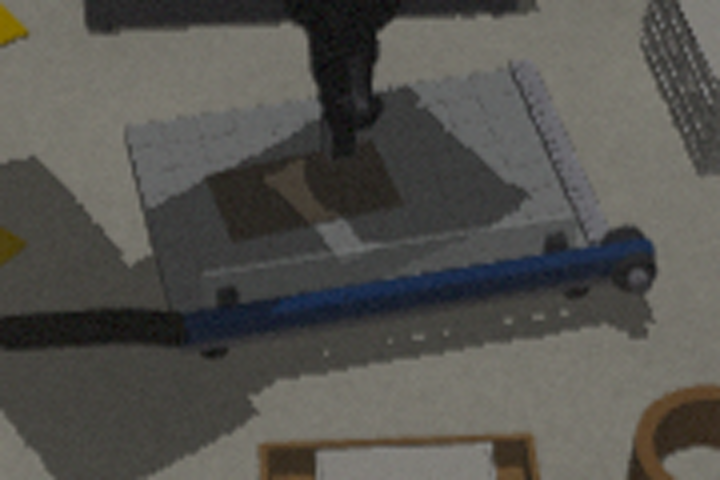

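The crop shows the fingertip at about (343,155), still just above the card by eye and with no force on it. I'll keep lowering it in small steps.

Emit:
move_arm(
  moves=[
    [0,0,1.5,0,0,0,1],
    [0,0,0,0,0,0,1],
  ],
)

```text
t: 12.38
tcp_pos: [0.5892, 0.3363, 0.0357]
ee_rot: [0.999, 0.043, -0.0, 0.0]
force: [0.5, -1.3, 0.0]
finger_gap: -0.0001
gripper_force: 0.0
```

Emit:
move_arm(
  moves=[
    [0,0,1.5,0,0,0,1],
    [0,0,0,0,0,0,1],
  ],
)

```text
t: 12.62
tcp_pos: [0.5892, 0.3363, 0.0341]
ee_rot: [0.999, 0.043, -0.0, 0.0]
force: [-0.1, -0.2, 0.6]
finger_gap: -0.0001
gripper_force: 0.0
```

Emit:
move_arm(
  moves=[
    [0,0,1,0,0,0,1],
    [0,0,0,0,0,0,1],
  ],
)

```text
t: 12.88
tcp_pos: [0.5892, 0.3363, 0.0332]
ee_rot: [0.999, 0.043, -0.0, 0.0]
force: [-0.8, 0.0, 0.4]
finger_gap: 0.0001
gripper_force: 0.0
```

Emit:
move_arm(
  moves=[
    [0,0,1.5,0,0,0,1],
    [0,0,0,0,0,0,1],
  ],
)

```text
t: 13.12
tcp_pos: [0.5892, 0.3363, 0.0317]
ee_rot: [0.999, 0.043, -0.0, 0.0]
force: [0.5, 0.1, 0.7]
finger_gap: -0.0
gripper_force: 0.0
```

Emit:
move_arm(
  moves=[
    [0,0,1.5,0,0,0,1],
    [0,0,0,0,0,0,1],
  ],
)

```text
t: 13.38
tcp_pos: [0.5892, 0.3363, 0.0302]
ee_rot: [0.999, 0.043, -0.0, 0.0]
force: [-0.7, -0.9, -0.2]
finger_gap: -0.0002
gripper_force: 0.0
```

Emit:
move_arm(
  moves=[
    [0,0,1.5,0,0,0,1],
    [0,0,0,0,0,0,1],
  ],
)

```text
t: 13.62
tcp_pos: [0.5892, 0.3363, 0.0287]
ee_rot: [0.999, 0.043, -0.0, 0.0]
force: [0.8, -0.7, -0.3]
finger_gap: 0.0001
gripper_force: 0.0
```

```bash
python3 - <<'E'
from h import *
I=vision.grab_frame('side');T=vision.grab_frame('top')
s=ctrl.sense();print(s['tcp_pos'],s['force'])
a=cv2.resize(I[120:230,260:400],None,fx=4,fy=4,interpolation=2);b=cv2.resize(T[120:340,170:330],None,fx=1.5,fy=2,interpolation=2)
a=np.clip(a.astype(float)*1.8,0,255).astype(np.uint8)
p=(proj('side',s['tcp_pos'])-[260,120])*4
cv2.circle(a,tuple(int(x) for x in p),4,(0,0,255),1)
cv2.imwrite('pics/f.png',np.hstack([a,b[:440]]))
E
```

```text
[0.58925997 0.33635499 0.02876096] [-0.60509734 -0.36997038  0.99814371]
```

View pics/f.png

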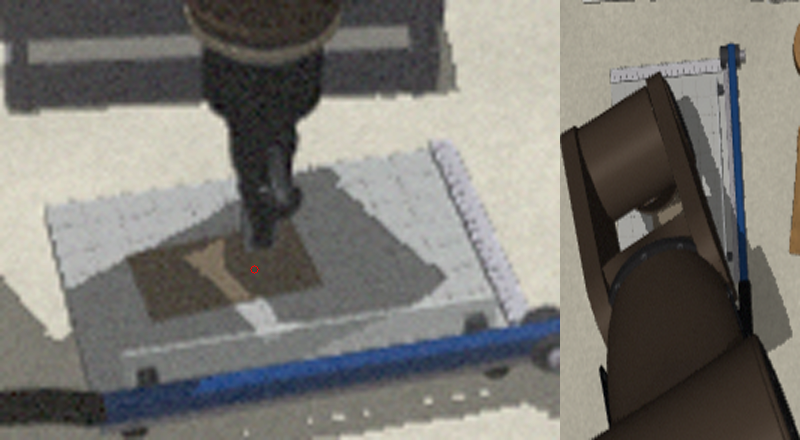

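By eye the tip at (260,250) sits about 5 px, or roughly 15–20 mm, above the projected TCP at (254,270). So the real tips sit higher than the TCP value. I'll keep descending until there is contact.

Emit:
move_arm(
  moves=[
    [0,0,2,0,0,0,1],
    [0,0,0,0,0,0,1],
  ],
)

```text
t: 13.98
tcp_pos: [0.5892, 0.3363, 0.0266]
ee_rot: [0.999, 0.043, -0.0, 0.0]
force: [0.5, -0.8, -0.8]
finger_gap: -0.0
gripper_force: 0.0
```

Emit:
move_arm(
  moves=[
    [0,0,2,0,0,0,1],
    [0,0,0,0,0,0,1],
  ],
)

```text
t: 14.22
tcp_pos: [0.5892, 0.3363, 0.0246]
ee_rot: [0.999, 0.043, -0.0, 0.0]
force: [-0.8, 0.4, -0.2]
finger_gap: 0.0
gripper_force: 0.0
```

Emit:
move_arm(
  moves=[
    [0,0,1.5,0,0,0,1],
    [0,0,0,0,0,0,1],
  ],
)

```text
t: 14.48
tcp_pos: [0.5892, 0.3363, 0.0232]
ee_rot: [0.999, 0.043, -0.0, 0.0]
force: [-0.8, -0.2, -0.0]
finger_gap: 0.0001
gripper_force: 0.0
```

Emit:
move_arm(
  moves=[
    [0,0,1.5,0,0,0,1],
    [0,0,0,0,0,0,1],
  ],
)

```text
t: 14.72
tcp_pos: [0.5892, 0.3363, 0.0217]
ee_rot: [0.999, 0.043, -0.0, 0.0]
force: [-0.5, 0.4, -0.2]
finger_gap: -0.0001
gripper_force: 0.0
```

```bash
python3 - <<'E'
from h import *
I=vision.grab_frame('side');s=ctrl.sense();g=I.max(2)
for u in range(318,332): 
    print(u,[int(x) for x in g[166:196:2,u]])
p=s['tcp_pos'];print(p,proj('side',p),proj('side',p+[0,0,.02]),s['force'])
E
```

```text
318 [103, 102, 64, 60, 59, 58, 41, 41, 41, 39, 41, 44, 55, 72, 63]
319 [55, 54, 49, 59, 59, 59, 44, 38, 41, 40, 46, 44, 44, 70, 65]
320 [27, 27, 26, 47, 39, 44, 38, 34, 40, 45, 40, 40, 41, 67, 60]
321 [25, 25, 21, 30, 34, 48, 45, 43, 46, 42, 43, 43, 40, 55, 61]
322 [24, 25, 25, 22, 28, 35, 40, 39, 42, 44, 42, 41, 43, 41, 58]
323 [30, 20, 23, 27, 24, 25, 27, 27, 27, 42, 40, 40, 42, 42, 60]
324 [25, 25, 27, 25, 26, 22, 28, 28, 27, 31, 39, 43, 38, 41, 70]
325 [22, 39, 27, 30, 24, 25, 20, 20, 23, 45, 40, 43, 41, 43, 50]
326 [23, 38, 28, 30, 26, 24, 26, 25, 24, 47, 37, 37, 41, 39, 54]
327 [30, 35, 30, 27, 23, 22, 24, 22, 26, 45, 45, 41, 40, 38, 50]
328 [38, 49, 40, 36, 24, 29, 36, 32, 32, 44, 41, 41, 41, 42, 52]
329 [37, 41, 52, 39, 28, 37, 39, 42, 42, 44, 37, 37, 40, 47, 59]
330 [37, 41, 41, 36, 30, 27, 40, 36, 44, 39, 41, 44, 38, 39, 57]
331 [29, 37, 39, 38, 21, 32, 40, 46, 45, 44, 37, 42, 39, 45, 60]
[0.58924009 0.33631987 0.02172952] [323.59842496 189.26624638] [323.68956566 183.92983874] [-0.00558966 -0.49049024  0.69866463]
```

Emit:
move_arm(
  moves=[
    [0,0,1.5,0,0,0,1],
    [0,0,0,0,0,0,1],
  ],
)

```text
t: 15.02
tcp_pos: [0.5892, 0.3363, 0.0202]
ee_rot: [0.999, 0.043, -0.0, 0.0]
force: [-0.1, 1.1, -0.7]
finger_gap: -0.0001
gripper_force: 0.0
```

Emit:
move_arm(
  moves=[
    [0,0,1.5,0,0,0,1],
    [0,0,0,0,0,0,1],
  ],
)

```text
t: 15.28
tcp_pos: [0.5892, 0.3363, 0.0187]
ee_rot: [0.999, 0.043, -0.0, 0.0]
force: [0.4, -0.5, -0.0]
finger_gap: 0.0001
gripper_force: 0.0
```

Emit:
move_arm(
  moves=[
    [0,0,1,0,0,0,1],
    [0,0,0,0,0,0,1],
  ],
)

```text
t: 15.52
tcp_pos: [0.5893, 0.3363, 0.0177]
ee_rot: [0.999, 0.043, -0.0, 0.0]
force: [0.2, 0.8, 0.2]
finger_gap: 0.0
gripper_force: 0.0
```

Emit:
move_arm(
  moves=[
    [0,0,1.5,0,0,0,1],
    [0,0,0,0,0,0,1],
  ],
)

```text
t: 15.78
tcp_pos: [0.5892, 0.3363, 0.0162]
ee_rot: [0.999, 0.043, -0.0, 0.0]
force: [-0.0, 1.1, -0.5]
finger_gap: 0.0003
gripper_force: 0.0
```

Emit:
move_arm(
  moves=[
    [0,0,1.5,0,0,0,1],
    [0,0,0,0,0,0,1],
  ],
)

```text
t: 16.02
tcp_pos: [0.5892, 0.3363, 0.0147]
ee_rot: [0.999, 0.043, -0.0, 0.0]
force: [-0.3, -0.1, -0.6]
finger_gap: -0.0003
gripper_force: 0.0
```

Emit:
move_arm(
  moves=[
    [0,0,1.5,0,0,0,1],
    [0,0,0,0,0,0,1],
  ],
)

```text
t: 16.27
tcp_pos: [0.5892, 0.3363, 0.0132]
ee_rot: [0.999, 0.043, -0.0, 0.0]
force: [0.2, 0.5, 0.4]
finger_gap: -0.0002
gripper_force: 0.0
```

Emit:
move_arm(
  moves=[
    [0,0,1.5,0,0,0,1],
    [0,0,0,0,0,0,1],
  ],
)

```text
t: 16.52
tcp_pos: [0.5894, 0.3364, 0.0128]
ee_rot: [0.999, 0.043, 0.0, -0.0]
force: [-4.8, -1.2, 14.8]
finger_gap: -0.0
gripper_force: 7.7
```

Emit:
move_arm(
  moves=[
    [0,0,1.5,0,0,0,1],
    [0,0,0,0,0,0,1],
  ],
)

```text
t: 16.77
tcp_pos: [0.5894, 0.3364, 0.0127]
ee_rot: [0.999, 0.043, 0.0, -0.0]
force: [-10.3, -5.7, 36.2]
finger_gap: 0.0001
gripper_force: 18.1
```

```bash
python3 - <<'E'
from h import *
I=vision.grab_frame('side');s=ctrl.sense();g=I.max(2)
for u in range(310,334,1): 
    print(u,[int(x) for x in g[170:206,u]])
p=s['tcp_pos'];print(p,proj('side',p),s['force'])
cv2.imwrite('pics/g.png',np.clip(cv2.resize(I[140:220,280:380],None,fx=7,fy=7,interpolation=2)*2.0,0,255).astype(np.uint8))
E
```

```text
310 [97, 98, 101, 102, 96, 65, 59, 59, 59, 48, 42, 39, 52, 68, 71, 66, 63, 42, 44, 44, 45, 37, 39, 42, 42, 41, 44, 49, 53, 62, 57, 60, 57, 58, 67, 84]
311 [100, 99, 103, 92, 64, 60, 61, 58, 58, 48, 41, 50, 67, 66, 73, 69, 67, 61, 40, 42, 40, 42, 42, 43, 45, 40, 41, 50, 59, 61, 60, 60, 59, 57, 69, 87]
312 [100, 98, 92, 64, 61, 57, 62, 61, 54, 47, 48, 65, 68, 71, 72, 70, 68, 59, 40, 42, 41, 41, 42, 37, 44, 38, 42, 50, 60, 58, 60, 57, 58, 60, 72, 79]
313 [100, 98, 90, 59, 59, 60, 59, 58, 57, 44, 54, 69, 70, 66, 66, 66, 70, 67, 60, 43, 41, 40, 42, 43, 42, 39, 45, 53, 60, 56, 59, 55, 57, 61, 71, 83]
314 [99, 84, 65, 61, 61, 61, 59, 56, 56, 54, 67, 66, 66, 71, 70, 65, 68, 69, 71, 65, 59, 41, 39, 39, 43, 43, 46, 54, 60, 56, 62, 60, 59, 64, 82, 80]
315 [96, 89, 59, 61, 58, 59, 63, 59, 50, 46, 48, 48, 45, 48, 43, 48, 45, 57, 66, 67, 68, 59, 41, 42, 45, 37, 49, 57, 59, 63, 60, 59, 59, 67, 81, 75]
316 [78, 61, 59, 60, 56, 58, 54, 57, 48, 42, 39, 45, 42, 42, 45, 44, 41, 43, 47, 53, 70, 67, 60, 43, 41, 45, 46, 53, 59, 58, 62, 62, 61, 73, 85, 68]
317 [59, 57, 57, 54, 52, 58, 59, 58, 45, 37, 43, 39
[... 1905 characters left out ...]
[38, 43, 45, 59, 48, 34, 33, 26, 25, 31, 42, 42, 41, 39, 40, 42, 43, 37, 39, 38, 40, 35, 43, 50, 58, 57, 63, 58, 62, 54, 72, 106, 101, 70, 68, 66]
331 [32, 33, 33, 40, 42, 36, 27, 19, 26, 33, 45, 42, 41, 43, 42, 43, 42, 40, 44, 40, 42, 40, 41, 47, 57, 63, 60, 62, 61, 59, 74, 101, 92, 66, 70, 64]
332 [38, 30, 24, 33, 31, 32, 28, 24, 31, 37, 41, 41, 40, 40, 41, 38, 41, 40, 44, 45, 37, 42, 41, 51, 58, 59, 57, 60, 64, 59, 77, 100, 83, 68, 67, 65]
333 [45, 40, 27, 29, 24, 29, 30, 27, 38, 40, 45, 45, 43, 47, 44, 40, 45, 46, 38, 42, 43, 39, 43, 51, 61, 60, 61, 61, 59, 56, 79, 101, 79, 67, 67, 69]
[0.58942498 0.33642459 0.01270066] [323.61875211 191.60737235] [-11.48529235  -5.16615263  36.27038791]
```

View pics/g.png

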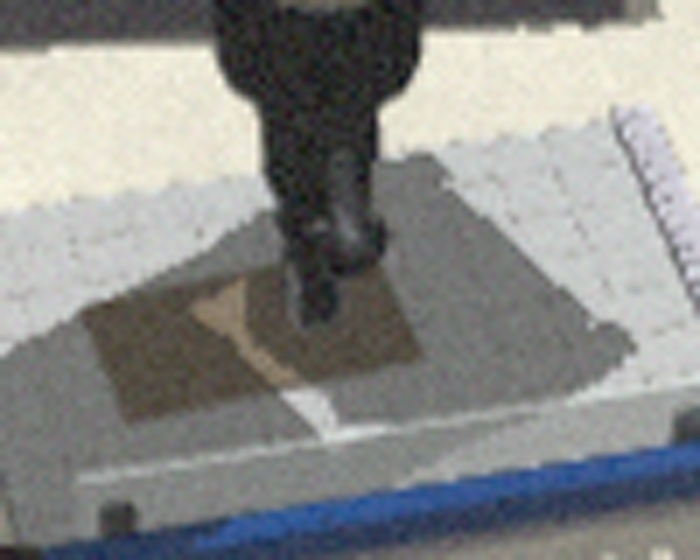

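The fingers now press the card, with the tip at crop (318,325), on its midline and a little behind its centre. So shut tips touch at TCP z ≈ 0.013, meaning they sit about 30 mm above the reported TCP. I'll ease the pressure off and pull towards the front.

Emit:
move_arm(
  moves=[
    [0,0,-1.2,0,0,0,1],
    [-4,0,0,0,0,0,1],
    [-8,0,0,0,0,0,1],
    [-8,0,0,0,0,0,1],
    [0,0,0,0,0,0,1],
  ],
)

```text
t: 17.45
tcp_pos: [0.5706, 0.3354, 0.0128]
ee_rot: [0.999, 0.043, 0.001, -0.001]
force: [0.4, 1.3, 12.6]
finger_gap: 0.0002
gripper_force: 6.3
```

```bash
cat > card.py <<'E'
from m import *
I=vision.grab_frame('side')
hsv=cv2.cvtColor(I,cv2.COLOR_BGR2HSV)
# brown card: red clearly above blue
r=I[...,2].astype(int);b=I[...,0].astype(int)
m=((r-b)>0.22*r).astype(np.uint8)*255; k=np.zeros_like(m); k[150:225,235:375]=1; m*=k
m[hsv[...,1]>150]=0
m=cv2.morphologyEx(m,cv2.MORPH_OPEN,np.ones((3,3),np.uint8))
c=max(cv2.findContours(m,0,2)[0],key=cv2.contourArea)
P=np.array([onz('side',u,v,.036)[:2] for u,v in c[:,0].astype(float)],np.float32)
(x,y),(w,h),a=cv2.minAreaRect(P*1000)
if w<h: w,h,a=h,w,a+90
a=(a+90)%180-90
t=np.radians(4.9); d=np.array([x/1000-.459,y/1000-.325+.0095])
print('card side',x,y+1.5,w,h,a,'trimmer x %.4f'%(-.15+d@[np.cos(t),np.sin(t)]))
E
python3 card.py; python3 go.py
```

```text
card side 542.2135009765625 351.78680419921875 12.078235626220703 5.505671501159668 83.21287536621094 trimmer x -0.0641
tcp [0.5706 0.3354 0.0128] yaw 5.0 tilt 0.17 F [-0.02  0.69 14.03] gap -0.0001 gf 6.6 t 17.50 q [0.49 0.71 1.71 0.   0.72 1.97]
```

```bash
python3 - <<'E'
from h import *
I=cv2.GaussianBlur(vision.grab_frame('side'),(5,5),0)
for v in (180,185,190,195): print(v,[(u,*map(int,I[v,u])) for u in range(270,345,5)])
E
```

```text
180 [(270, 107, 116, 118), (275, 99, 100, 99), (280, 100, 100, 99), (285, 99, 99, 98), (290, 98, 99, 98), (295, 71, 72, 72), (300, 51, 54, 53), (305, 43, 47, 49), (310, 36, 41, 44), (315, 33, 33, 32), (320, 26, 26, 26), (325, 30, 35, 37), (330, 55, 56, 56), (335, 58, 58, 57), (340, 58, 58, 57)]
185 [(270, 110, 118, 120), (275, 91, 93, 92), (280, 101, 101, 101), (285, 57, 59, 61), (290, 35, 41, 44), (295, 34, 40, 43), (300, 34, 39, 43), (305, 51, 60, 67), (310, 33, 37, 42), (315, 40, 41, 41), (320, 26, 26, 27), (325, 34, 38, 42), (330, 40, 44, 46), (335, 58, 58, 58), (340, 57, 58, 59)]
190 [(270, 108, 117, 119), (275, 78, 82, 83), (280, 60, 61, 61), (285, 55, 57, 57), (290, 34, 39, 43), (295, 34, 40, 43), (300, 33, 39, 43), (305, 34, 38, 42), (310, 41, 47, 52), (315, 33, 37, 41), (320, 34, 38, 42), (325, 33, 38, 42), (330, 35, 39, 42), (335, 57, 58, 58), (340, 57, 58, 58)]
195 [(270, 107, 116, 118), (275, 93, 100, 102), (280, 58, 59, 59), (285, 58, 60, 59), (290, 37, 40, 43), (295, 32, 37, 41), (300, 34, 38, 42), (305, 33, 38, 42), (310, 35, 40, 44), (315, 50, 55, 58), (320, 50, 51, 53), (325, 55, 56, 56), (330, 58, 59, 58), (335, 57, 58, 58), (340, 58, 59, 58)]
```

```bash
cat > card.py <<'E'
from m import *
def card(z=.037):
    I=cv2.GaussianBlur(vision.grab_frame('side'),(5,5),0).astype(float)
    m=((I[...,2]/I[...,0]>1.165)&(I[...,2]/I[...,0]<1.45)).astype(np.uint8)*255
    k=np.zeros_like(m); k[150:225,235:375]=1; m=cv2.morphologyEx(m*k,cv2.MORPH_OPEN,np.ones((3,3),np.uint8))
    m=cv2.morphologyEx(m,cv2.MORPH_CLOSE,np.ones((5,5),np.uint8))
    c=max(cv2.findContours(m,0,2)[0],key=cv2.contourArea)
    P=np.array([onz('side',u,v,z)[:2] for u,v in c[:,0].astype(float)],np.float32)
    (x,y),(w,h),a=cv2.minAreaRect(P*1000)
    if w<h: w,h,a=h,w,a+90
    a=(a+90)%180-90; t=np.radians(4.9); d=np.array([x-459,y-315.5])
    print('card %.1f %.1f size %.1f %.1f yaw %.1f'%(x,y,w,h,a),'trimmer x %.1f y %.1f'%(-150+d@[np.cos(t),np.sin(t)],d@[-np.sin(t),np.cos(t)]))
if __name__=='__main__': card()
E
python3 card.py
```

```text
card 547.2 330.9 size 118.2 63.2 yaw 10.3 trimmer x -60.8 y 7.9card.py:4: RuntimeWarning: divide by zero encountered in divide
  m=((I[...,2]/I[...,0]>1.165)&(I[...,2]/I[...,0]<1.45)).astype(np.uint8)*255
```

The card follows the finger one to one. I need about 75 mm more.

Emit:
move_arm(
  moves=[
    [-8,0,0,0,0,0,1],
    [-10,0,0,0,0,0,1],
    [-10,0,0,0,0,0,1],
    [-10,0,0,0,0,0,1],
    [-10,0,0,0,0,0,1],
    [0,0,0,0,0,0,1],
  ],
)

```text
t: 18.35
tcp_pos: [0.5226, 0.3314, 0.0128]
ee_rot: [0.999, 0.043, 0.001, -0.001]
force: [-1.5, 1.3, 15.1]
finger_gap: 0.0002
gripper_force: 7.3
```

```bash
python3 -W ignore card.py; python3 go.py
```

```text
card 498.7 326.0 size 117.1 64.6 yaw 8.7 trimmer x -109.5 y 7.1
tcp [0.5226 0.3313 0.0128] yaw 5.0 tilt 0.17 F [-1.12  1.97 15.92] gap -0.0002 gf 7.8 t 18.40 q [0.52 0.67 1.81 0.   0.66 2.  ]
```

Emit:
move_arm(
  moves=[
    [-10,0,0,0,0,0,1],
    [-10,0,0,0,0,0,1],
    [-8,0,0,0,0,0,1],
    [0,0,0,0,0,0,1],
    [0,0,0,0,0,0,1],
    [0,0,-2,0,0,0,1],
    [0,0,-20,0,0,0,1],
    [0,0,-50,0,0,0,0.5],
    [0,0,-30,0,0,0,0],
    [0,0,0,0,0,0,0],
  ],
)

```text
t: 19.65
tcp_pos: [0.495, 0.3288, 0.1159]
ee_rot: [0.999, 0.043, 0.002, -0.001]
force: [0.8, -0.2, 0.3]
finger_gap: 0.0543
gripper_force: 0.0
```

```bash
python3 -W ignore card.py; python3 go.py
```

```text
card 470.9 326.1 size 120.0 67.4 yaw 11.4 trimmer x -137.2 y 9.6
tcp [0.4941 0.3283 0.1144] yaw 5.0 tilt 0.11 F [-1.12  0.52 -1.08] gap 0.0614 gf 0.0 t 19.70 q [ 0.54  0.5   1.81 -0.    0.83  2.02]
```

```bash
python3 go.py .4356,.319,.05,10.5 .4356,.319,-.010,10.5; python3 - <<'E'
from h import *
T=vision.grab_frame('top');I=cv2.GaussianBlur(T,(3,3),0).astype(float)
p=proj('top',[.471,.3255,.043]);print(p)
m=(I[...,2]/(I[...,0]+1)>1.165)&(I[...,2]/(I[...,0]+1)<1.45)
v0,u0=int(p[1]),int(p[0])
for v in range(v0-30,v0+42,4): print(v,''.join('#' if x else '.' for x in m[v,u0-40:u0+40]))
E
```

```text
tcp [0.4941 0.3283 0.1144] yaw 5.0 tilt 0.11 F [-1.12  0.52 -1.08] gap 0.0614 gf 0.0 t 19.70 q [ 0.54  0.5   1.81 -0.    0.83  2.02]
.4356,.319,.05,10.5 turn z -5.5 then shift [-59.3  -1.5  64.4]
.4356,.319,-.010,10.5 turn z 0.0 then shift [-0. -0. 60.]
[244.96844883 259.67928341]
229 ..##...#..##.##.###########.#............#.##...................................
233 .####.....######################.........######.................................
237 ####.###########################...........##...##..............................
241 ##############################.#.............########...........................
245 #####################.#...#####............#....#.#####.........................
249 #################.......#.....######.....##....####....#........................
253 ####.##############.#.#####....###.#.....#....#....#...###......................
257 ####.#.###.......##.....#..###.##.#########........##.######....................
261 #.....#.#.#......#..#####.#...##...##.#####.............######..................
265 #########.#####....#.##.....###.############.##......#..#......##...............
269 ###.........###############...################.......#...##########.............
273 #.......######.................#################......#.#........###............
277 #######........................###################............##...###..........
281 ................................###################.##.............#####........
285 ...................................................##......##...#####..###......
289 #................................................########.........#.......##....
293 ###......................................####.#....##.##..###......#####..####..
297 ####............................#.......#...#.#..##...###....#...#######..##..##
```

```bash
python3 - <<'E'
from h import *
print(proj('top',[.406,.347,.043]), onz('top',235.8,282.8,.043),onz('top',234,269,.043))
E
```

```text
[236.14146071 284.40466279] [0.41016654 0.34799774 0.043     ] [0.44609923 0.35361691 0.043     ]
```

Emit:
move_arm(
  moves=[
    [-20,0,0,0,0,-5.5,0],
    [-20,0,10,0,0,0,0],
    [-20,-1,15,0,0,0,0],
    [0,0,15,0,0,0,0],
    [0,0,0,0,0,0,0],
  ],
)

```text
t: 20.38
tcp_pos: [0.4339, 0.3197, 0.072]
ee_rot: [0.996, 0.091, -0.001, 0.001]
force: [-0.5, 0.1, 0.5]
finger_gap: 0.0855
gripper_force: 0.0
```

```bash
python3 go.py .4356,.319,.05,10.5 .4356,.319,-.010,10.5
```

```text
tcp [0.4339 0.3197 0.072 ] yaw 10.5 tilt 0.13 F [-0.46  0.06  0.47] gap 0.0855 gf 0.0 t 20.38 q [ 0.58  0.5   1.97 -0.    0.68  1.97]
.4356,.319,.05,10.5 turn z -0.0 then shift [ 1.6  1.  22. ]
.4356,.319,-.010,10.5 turn z 0.0 then shift [-0. -0. 60.]
```

The top view confirms the front corner within 4 mm. I'll go down around the overhanging end, watching the force.

Emit:
move_arm(
  moves=[
    [2,0,20,0,0,0,0],
    [0,0,20,0,0,0,0],
    [0,0,8,0,0,0,0],
    [0,0,0,0,0,0,0],
  ],
)

```text
t: 20.88
tcp_pos: [0.4364, 0.3204, 0.0253]
ee_rot: [0.996, 0.091, -0.0, 0.0]
force: [0.4, -0.2, 0.6]
finger_gap: 0.0855
gripper_force: 0.0
```

Emit:
move_arm(
  moves=[
    [0,0,6,0,0,0,0],
    [0,0,6,0,0,0,0],
    [0,0,0,0,0,0,0],
  ],
)

```text
t: 21.25
tcp_pos: [0.436, 0.3203, 0.0132]
ee_rot: [0.996, 0.091, -0.0, 0.0]
force: [-0.9, 0.4, 0.1]
finger_gap: 0.0853
gripper_force: 0.0
```

Emit:
move_arm(
  moves=[
    [0,0,5,0,0,0,0],
    [0,0,4,0,0,0,0],
    [0,0,0,0,0,0,0],
  ],
)

```text
t: 21.62
tcp_pos: [0.4359, 0.3203, 0.0042]
ee_rot: [0.996, 0.091, -0.0, 0.0]
force: [-0.3, 0.4, 0.2]
finger_gap: 0.0855
gripper_force: 0.0
```

Emit:
move_arm(
  moves=[
    [0,0,4,0,0,0,0],
    [0,0,3,0,0,0,0],
    [0,0,0,0,0,0,0],
  ],
)

```text
t: 22.0
tcp_pos: [0.436, 0.3203, -0.0028]
ee_rot: [0.996, 0.091, -0.0, 0.0]
force: [0.7, 0.1, 0.3]
finger_gap: 0.0855
gripper_force: 0.0
```

Emit:
move_arm(
  moves=[
    [0,0,4,0,0,0,0],
    [0,0,3,0,0,0,0],
    [0,0,0,0,0,0,0],
  ],
)

```text
t: 22.38
tcp_pos: [0.436, 0.3203, -0.0098]
ee_rot: [0.996, 0.091, -0.0, 0.0]
force: [-0.1, -0.4, -0.1]
finger_gap: 0.0856
gripper_force: 0.0
```

Emit:
move_arm(
  moves=[
    [0,0,2,0,0,0,0.1],
    [0,0,0,0,0,0,0.4],
    [0,0,0,0,0,0,0.4],
    [0,0,0,0,0,0,0.4],
    [0,0,0,0,0,0,0.4],
  ],
  grip_force=20,
)

```text
t: 23.0
tcp_pos: [0.4361, 0.3204, -0.0114]
ee_rot: [0.996, 0.091, -0.0, -0.0]
force: [-0.6, -0.4, 1.3]
finger_gap: 0.0654
gripper_force: 21.9
```

```bash
python3 go.py; python3 -W ignore card.py
```

```text
tcp [ 0.4361  0.3204 -0.0114] yaw 10.5 tilt 0.00 F [-0.62 -0.44  1.3 ] gap 0.0654 gf 21.9 t 23.00 q [0.58 0.64 2.   0.   0.5  1.97]
card 494.6 331.0 size 70.4 62.6 yaw 8.0 trimmer x -113.2 y 12.4
```

Gripped, with the opening at 65.4 mm for a 66 mm card. The centre lies 35 mm ahead of the TCP along tool x. I'll lift, and measure the carton lid in the tray in the meantime.

Emit:
move_arm(
  moves=[
    [0,0,-4,0,0,0,0.4],
    [0,0,-10,0,0,0,0.4],
    [0,0,-20,0,0,0,0.4],
    [0,0,-25,0,0,0,0.4],
    [0,0,-25,0,0,0,0.4],
    [0,0,-20,0,0,0,0.4],
    [0,0,0,0,0,0,0.4],
  ],
)

```text
t: 23.92
tcp_pos: [0.4372, 0.3211, 0.0944]
ee_rot: [0.996, 0.091, 0.001, -0.001]
force: [-0.1, -0.4, -0.7]
finger_gap: 0.0653
gripper_force: 22.3
```

```bash
python3 - <<'E'
from m import *
I=vision.grab_frame('side');T=vision.grab_frame('top')
for n,im in(('side',I),('top',T)):
    p=proj(n,[.592,.046,.075]); 
    for tol in (8,12,16):
        try: print(n,tol,p,box(n,tuple(int(x) for x in p),tol,.075,im))
        except Exception as e: print(e)
a=cv2.resize(I[100:340,200:480],None,fx=2,fy=2);b=cv2.resize(T[150:330,200:360],None,fx=1.5,fy=1.5)
a[:270,320:]=b
cv2.imwrite('pics/k.png',a)
E
python3 go.py
```

```text
side 8 [342.38097414 258.21866497] (array([589.1,  42.1,  97.3,  44.6,  -4.6]), (341.529541015625, 259.73876953125))
side 12 [342.38097414 258.21866497] (array([588.6,  42.7,  98.9,  46.9,  -4.2]), (341.3717041015625, 259.5490417480469))
side 16 [342.38097414 258.21866497] (array([588.4,  42.5,  99.2,  47.1,  -4.5]), (341.3442687988281, 259.606201171875))
top 8 [353.07995719 214.55324514] (array([589.4,  47.4,  96. ,  44.5,  -4.6]), (352.5146179199219, 215.5966339111328))
top 12 [353.07995719 214.55324514] (array([589.2,  47.4,  97.8,  45.1,  -4.7]), (352.53466796875, 215.65347290039062))
top 16 [353.07995719 214.55324514] (array([589.3,  47.5,  98. ,  45.4,  -4.8]), (352.4901428222656, 215.59902954101562))
tcp [0.4362 0.3204 0.0926] yaw 10.5 tilt 0.03 F [ 0.23  0.09 -0.94] gap 0.0651 gf 22.3 t 24.02 q [0.58 0.47 1.95 0.   0.72 1.97]
```

View pics/k.png

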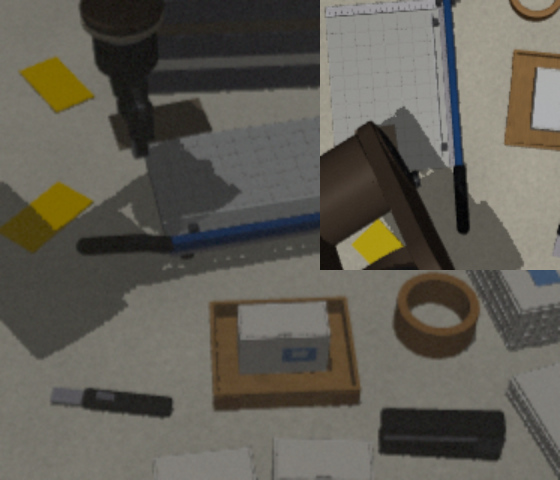

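The card hangs level in the fingers, at crop (160,122). The carton lid in the tray measures (589, 46) mm with yaw −4.6°, and the two views agree within 5 mm.

```bash
python3 go.py .5541,.0488,.095,-4.6
```

```text
tcp [0.4362 0.3204 0.0926] yaw 10.5 tilt 0.03 F [ 0.23  0.09 -0.94] gap 0.0651 gf 22.3 t 24.02 q [0.58 0.47 1.95 0.   0.72 1.97]
.5541,.0488,.095,-4.6 turn z 15.1 then shift [139.4 261.3  -2.4]
```

Emit:
move_arm(
  moves=[
    [0,0,0,0,0,3,0.4],
    [0,0,0,0,0,4,0.4],
    [0,0,0,0,0,4,0.4],
    [0,0,0,0,0,4.1,0.4],
    [8,15,0,0,0,0,0.4],
    [13,25,0,0,0,0,0.4],
    [16,30,0,0,0,0,0.4],
    [16,30,0,0,0,0,0.4],
    [16,30,0,0,0,0,0.4],
    [16,30,0,0,0,0,0.4],
  ],
)

```text
t: 25.28
tcp_pos: [0.508, 0.152, 0.092]
ee_rot: [0.999, -0.04, -0.0, 0.0]
force: [0.9, 0.9, -1.0]
finger_gap: 0.0654
gripper_force: 22.3
```

Emit:
move_arm(
  moves=[
    [16,30,0,0,0,0,0.4],
    [16,30,0,0,0,0,0.4],
    [14,26,0,0,0,0,0.4],
    [8,15,0,0,0,0,0.4],
    [0,0,0,0,0,0,0.4],
    [0,0,0,0,0,0,0.4],
  ],
)

```text
t: 26.02
tcp_pos: [0.553, 0.0494, 0.0923]
ee_rot: [0.999, -0.04, -0.0, -0.0]
force: [-0.9, -0.1, 0.7]
finger_gap: 0.0653
gripper_force: 22.3
```

```bash
python3 go.py .5541,.0488,.03,-4.6; python3 - <<'E'
from m import *
I=vision.grab_frame('side')
p=proj('side',[.589,.046,.14]);print(p)
J=cv2.GaussianBlur(I,(3,3),0).astype(float); r=J[...,2]/(J[...,0]+1)
for v in range(int(p[1])-25,int(p[1])+26,3): print(v,''.join('#' if x>1.14 else '.' for x in r[v,290:400]))
E
```

```text
tcp [0.553  0.0494 0.0923] yaw -4.6 tilt 0.04 F [-0.91 -0.13  0.69] gap 0.0653 gf 22.3 t 26.02 q [0.03 0.49 1.92 0.   0.74 1.69]
.5541,.0488,.03,-4.6 turn z -0.0 then shift [ 1.1  0.5 62.3]
[342.19739719 240.00535061]
215 ..............................................................................................................
218 ..............................................................................................................
221 ..............................................................................................................
224 ..............................................................................................................
227 ..............................................................................................................
230 .........................####.............##...################################...............................
233 ..........................#####................################################...............................
236 ..........................####.................##########################
[... 372 characters left out ...]
.........#
248 ..........................#######.............######################################........................##
251 ..............###################................####....######.........#############.......................##
254 ..............###############............................................############......................###
257 ..............###############............................................#############.....................###
260 ..............################............................................############....................####
263 ..............################............................................#############...................####
```

The held card's outline is centred on the expected pixel (343, 240 against 342, 240). I'll set it down.

Emit:
move_arm(
  moves=[
    [1,0,15,0,0,0,0.4],
    [0,0,25,0,0,0,0.4],
    [0,0,18,0,0,0,0.4],
    [0,0,5,0,0,0,0.4],
    [0,0,0,0,0,0,0.4],
  ],
)

```text
t: 26.7
tcp_pos: [0.5543, 0.0492, 0.0291]
ee_rot: [0.999, -0.04, -0.0, 0.0]
force: [-0.1, 0.2, 0.3]
finger_gap: 0.0649
gripper_force: 22.4
```

Emit:
move_arm(
  moves=[
    [0,0,2,0,0,0,0.4],
    [0,0,0,0,0,0,0.4],
  ],
)

```text
t: 26.95
tcp_pos: [0.5549, 0.049, 0.0279]
ee_rot: [0.999, -0.04, 0.0, -0.0]
force: [0.0, -1.0, -0.4]
finger_gap: 0.0652
gripper_force: 22.4
```

Emit:
move_arm(
  moves=[
    [0,0,2,0,0,0,0.4],
    [0,0,0,0,0,0,0.4],
  ],
)

```text
t: 27.2
tcp_pos: [0.5546, 0.0489, 0.0256]
ee_rot: [0.999, -0.041, 0.0, -0.0]
force: [-0.6, 1.0, -0.8]
finger_gap: 0.0653
gripper_force: 22.4
```

Emit:
move_arm(
  moves=[
    [0,0,1,0,0,0,0.4],
    [0,0,0,0,0,0,0.4],
  ],
)

```text
t: 27.45
tcp_pos: [0.5545, 0.0489, 0.0245]
ee_rot: [0.999, -0.041, -0.0, -0.0]
force: [0.9, -0.2, -1.0]
finger_gap: 0.0653
gripper_force: 22.4
```

Emit:
move_arm(
  moves=[
    [0,0,1,0,0,0,0.4],
    [0,0,0,0,0,0,0.4],
  ],
)

```text
t: 27.7
tcp_pos: [0.5546, 0.0489, 0.0239]
ee_rot: [0.999, -0.041, 0.0, -0.0]
force: [-2.2, -1.1, 9.7]
finger_gap: 0.0654
gripper_force: 22.9
```

Emit:
move_arm(
  moves=[
    [0,0,1,0,0,0,0.4],
    [0,0,0,0,0,0,0.4],
  ],
)

```text
t: 27.95
tcp_pos: [0.5548, 0.049, 0.0232]
ee_rot: [0.999, -0.041, 0.0, -0.0]
force: [-3.8, 0.3, 14.5]
finger_gap: 0.0654
gripper_force: 23.9
```

Emit:
move_arm(
  moves=[
    [0,0,-1.2,0,0,0,0.4],
    [0,0,0,0,0,0,0.05],
    [0,0,0,0,0,0,0],
    [0,0,0,0,0,0,0],
    [0,0,0,0,0,0,0],
    [0,0,-15,0,0,0,0],
    [0,0,-40,0,0,0,0],
    [0,0,-50,0,0,0,0],
    [0,0,-50,0,0,0,0],
    [0,0,0,0,0,0,0],
  ],
)

```text
t: 29.2
tcp_pos: [0.5571, 0.049, 0.1837]
ee_rot: [0.999, -0.04, 0.004, -0.0]
force: [0.7, 0.2, -0.1]
finger_gap: 0.0858
gripper_force: 0.0
```

Emit:
move_arm(
  moves=[
    [0,-50,-20,0,0,0,0],
    [0,-50,0,0,0,0,0],
    [0,-50,0,0,0,0,0],
    [0,-50,0,0,0,0,0],
    [0,-50,0,0,0,0,0],
    [0,-50,0,0,0,0,0],
    [0,0,0,0,0,0,0],
  ],
)

```text
t: 30.08
tcp_pos: [0.5782, 0.3511, 0.1982]
ee_rot: [0.999, -0.039, -0.0, -0.0]
force: [0.0, -0.7, -0.2]
finger_gap: 0.0854
gripper_force: 0.0
```

```bash
python3 -W ignore - <<'E'
from m import *
for n in('side','top'):
    im=vision.grab_frame(n)
    for tol in (12,):
        for nm,X in dict(card=[.600,.046,.078],A=[.600,-.142,.07],B=[.473,-.141,.07]).items():
            try: print(n,nm,box(n,tuple(int(x) for x in proj(n,X)),tol if n=='top' else 9,X[2],im))
            except Exception as e: print(e)
    if n=='side': J=im
p=[int(x) for x in proj('side',[.589,.046,.078])]
cv2.imwrite('pics/l.png',cv2.resize(J[p[1]-60:p[1]+140,p[0]-120:p[0]+120],None,fx=3,fy=3))
E
python3 go.py
```

```text
side card (array([588.3,  18.7, 119.5, 109.3,  -4.3]), (342.2754821777344, 267.3358459472656))
side A (array([ 603.2, -142.4,  104.2,   51. ,   -7.4]), (362.0, 328.5))
side B (array([ 4.744e+02, -1.422e+02,  1.013e+02,  4.890e+01, -3.000e-01]), (301.2012023925781, 335.3109436035156))
top card (array([590.8,  45.2, 120. ,  65. ,  -6. ]), (353.42352294921875, 214.9708251953125))
top A (array([ 601.7, -140.7,   97.3,   45.2,   -9.3]), (425.0467529296875, 212.35594177246094))
top B (array([ 475.9, -140.3,   97.8,   44. ,    0.5]), (424.5, 261.0))
tcp [0.5782 0.348  0.1983] yaw -4.6 tilt 0.07 F [-0.85 -0.77 -0.9 ] gap 0.0856 gf 0.0 t 30.18 q [ 0.5   0.52  1.54 -0.    1.09  2.15]
```

The card measures 120×65 mm at (591, 45) and −6° on the lid height, and the empties are unmoved. I'm handing it in.

```bash
python3 -c "
from station import sign_off
print(sign_off())"
```

```text
the job is handed in; nothing more can be done
None
```

The job is handed in, with no verdict returned: the packed carton stands in the tray with the greyboard flat and centred on it (about 3 mm and 1.5° off in the top view), and the two empty cartons were never touched.

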